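Set a hand-lever valve fully open and lock it

ROBOT

A 6-joint arm with a two-finger parallel gripper is mounted at the origin on a cart in front of the work surface, level with it; the furniture and walls round the work are solid. World frame = base frame: x ahead of the robot, y to its left, z up, the work surface at z = 0. Lengths are in m, angles in rad, forces in N, time in s.
With the tool pointing down it reaches from about 0.325 to 1 m from the base axis. Payload 5.1 kg.
Tool frame: the origin (TCP) lies on the centre line of the jaws, within the pads' length; the fingertips stand 8 mm ahead of it and the grasp point (between the pads) lies 11 mm behind it; z points along the fingers, x is the direction in which the jaws open and shut, and the axes are right-handed (so a half turn about z gives the same grasp; the last joint's range is limited). The gripper opens to 85 mm and grips with 20 to 120 N. Pads are 22 mm wide; open, the fingers measure 114 mm over their backs; the gripper's body (76 mm by 85 mm) begins 54 mm behind the grasp point. The pads swing forward as they close: fully open they stand 13 mm farther back than shut.
Start: joints at [1.212, 0.124, 1.65, -0, 1.367, -0.083], TCP at [0.177, 0.625, 0.239] pointing down, gripper open.
Joint ranges: [-2.61, 2.61], [-1.02, 2.33], [0.03, 2.71], [-1.35, 4.49], [0.32, 2.68], [-2.91, 2.91]. Speed limits (rad/s): [2.57, 2.57, 3.14, 3.14, 3.14, 3.14].

INTERFACE

Orientations are given as [roll, pitch, yaw] about the fixed x, y, z axes, in that order (R = Rz(yaw) Ry(pitch) Rx(roll)).
In Python, from rig import * gives the robot as it stands. The module is installed in compiled form; this text tells all that it offers.
- The arm moves only by the shell command python3 -m inch 'ROWS' [OPENING] [FORCE]. ROWS is JSON, one flat list of numbers, 6 for each row, row after row: the shift along the tool's x, y, z as a fraction of full scale, then the turn, a rotation vector about the tool's x, y, z as a fraction of full scale. A call has 1 to 20 rows; each row is the pose to reach, as a shift and turn from the pose commanded when the call began, along the tool's axes at that moment; what a row does not reach only later rows make up. Full scale, the value 1, is 15 cm for a shift and 1.5 rad for a turn. A row lasts 1/10 s, in which the tool goes at most 50 mm and 8.59 degrees, less where a joint would pass 70% of its speed; a pose out of reach is approached as far as the arm can. A call with a number of a shift or a turn outside -1 to 1 is refused whole. A call with a gripper value outside its range is refused whole. OPENING is the finger opening in mm, from 0 to 85.4, set as the call begins (- or left out, the last holds). The fingers move at their own pace and stop on an object; FORCE is the grip in N (left out, the last holds). Time passes only in rows, so rows that repeat a pose let the fingers close. It gives the time, the measured TCP pose, the force and the opening at its end, in the units of the state.
- observe(): the state, without advancing time (a new reading comes with each control period).
- get_image(name): name is "scene" or "top" or "wrist"; returns a dict with "pixels" (480x640x3 uint8, red, green, blue), "mtx" (3x3 intrinsics, pixels), "k1" (the pictures are not rectified: a ray, as slopes to the right and down, at radius r is drawn at 1 + k1 r^2 times it, then the intrinsics apply), "rvec" (rotation vector, rad) and "tvec" (3), from world to camera coordinates, as OpenCV has them. Camera axes: x right, y down, z forward; pixel columns grow to the right and rows downward; lengths in m; the calibration is good to about 2 mm. A picture is of the moment at which its call begins. There is no depth.
- close_job(): hands the job in, once; it reports no verdict.
The state is a dict: "time_s": time; "q": joint angles; "qvel": joint speeds; "effort": joint torques, N m; "tcp_pos": TCP position; "tool_rot": TCP orientation; "contact_force": force on the tool from outside, world axes, zero at the start; "torque": the same for the moment, N m; "finger_gap": opening from 0.0 (shut) to 1.0 (fully open).
Only numpy, scipy, OpenCV 4.12 (cv2) and the standard library are available. Lean on these libraries where they do the work, as an engineer would, in place of code of your own. Each camera call takes 0.05 s, during which the arm holds its last target.

TASK

Two hand-lever valves are bolted to the desk, one with a ball knob on its lever, the other with a crossbar. Using only the fingertips or the outside of the fingers, and without taking anything between them, push the ball-knob lever over from closed, past its half-open notch, until it rests at the far stop (firmly, but without ramming it); then press that valve's lock pin fully down and let go. Leave the other valve and everything lying about as it is.

Things in the scene. Friction and masses are not known exactly. Their poses are not given: they have to be found in the camera images.
- ball_valve: The ball-knob valve, bolted down: steel foot plate 100 mm wide (along y) and 8 mm thick, from 90 mm in front of the origin (-x) to 35 mm behind it; on it an aluminium body 66 mm wide, 48 mm tall, brass ports at both sides, and an upright round steel quadrant plate just behind the lever, top at 101 mm. Origin at the desk top, 4 mm behind the point below the hinge. x points to its back (away from the robot, turned up to 45 degrees), y to its left, z up.
- ball_valve_pivot (a point): Hinge centre of the ball-knob lever, fixed to its valve, 62 mm above the desk; axes as the valve's. The lever swings in the upright plane through this point along y.
- ball_lever_head (a point): Centre of the smooth black ball knob (30 mm across) at the end of the ball-knob lever, 92 mm from the hinge centre; the steel rod below it is 8 mm thick. It moves with the lever. At the start it leans 0.4 rad to the valve's +y side (about 36 mm to that side of the hinge, 147 mm above the desk); at the far stop it leans as far to the -y side.
- ball_lever_rod (a point): Point on the rod of the ball-knob lever, 60 mm from the hinge centre, 32 mm below the knob's centre along the rod. It moves with the lever.
- ball_lever (a joint): Angle of the ball-knob lever, rad: 0 = closed (leaning to the valve's +y side, as at the start), 0.4 = upright, half-open notch, 0.8 = fully open at the far stop. Pushing the head to the valve's -y increases it. It clicks into these three places: leaving one takes some 4 to 10 N at the head; past 0.2 it falls into the half-open notch, past 0.6 to the far stop, short of them back.
- ball_pin_top (a point): Centre of the flat top of the lock pin of the ball-knob valve: an upright steel pin with a round head 16 mm across that stands 14 mm out of a round boss 28 mm across, whose top is 35 mm above the desk. It lies 60 mm to the valve's -x and 28 mm to its +y from the hinge centre; its top is 49 mm above the desk when out. It moves with the pin.
- ball_pin (a joint): How far the lock pin of the ball-knob valve is pressed down, m: 0 = out, 0.010 = fully down on its stop, where its top is 39 mm above the desk. Takes about 4 N plus drag and stays where it is left.
- bar_lever_head (a point): Centre of the black crossbar (59 mm long, 15 mm thick, across the swing) at the end of the lever of the other valve, which is otherwise built alike. To be left alone.
- bar_lever (a joint): Angle of the crossbar lever, rad, 0 to 0.8; it stays anywhere by friction. To be left alone.
- bar_pin (a joint): How far the lock pin of the crossbar valve is pressed, m. To be left alone.
- brass_union: Bystander: brass hose union standing upright between the two valves, 24 mm wide, 48 mm tall; origin at the centre of its underside. To be left alone.
- rubber_stopper: Bystander: black rubber stopper between the two valves, 34 mm wide, 28 mm tall; origin at the centre of its underside. To be left alone.
- filter_disc: Bystander: white round filter, 58 mm across, 28 mm tall, on the left; origin at the centre of its underside. To be left alone.
- cutter_red: Bystander: small pliers with red handles lying at the front, 110 mm long, 8 mm thick; origin at the centre of its underside. To be left alone.
- screwdriver_yellow: Bystander: yellow-handled screwdriver lying on the right, 154 mm long, 22 mm thick; origin at the centre of its underside. To be left alone.
- screwdriver_teal: Bystander: teal-handled screwdriver lying on the far left, 169 mm long, 20 mm thick; origin at the centre of its underside. To be left alone.
- tube_adapter_1: Bystander: blue tube adapter lying at the front, 48 mm long, 18 mm thick; origin at the centre of its underside. To be left alone.
- multimeter: Bystander: multimeter lying at the back right, 140 x 72 x 45 mm; origin at the centre of its underside. To be left alone.

How it is judged:
On the way, in this order (a step that is already met when the one before it is completed fails the run):
1. the ball-knob lever stands at the far stop, fully open (value of joint ball_lever above 0.74 rad and value of joint ball_pin below 0.004 m), for 0.2 s.
2. then its lock pin is pressed fully down (value of joint ball_lever above 0.74 rad and value of joint ball_pin above 0.008 m), for 0.1 s.
At the end, for the whole second after the job is handed in: The ball-knob lever is at the far stop (within 0.06 rad of it), that valve's lock pin is down (at least 8 of its 10 mm), the lever having come first, and the robot is clear of everything (all of step 2); the robot touches nothing.
It fails at once if the crossbar lever is moved (distance of bar_lever_head from where it was at the start of the episode above 0.01 m).
It fails at once if the lock pin of the crossbar valve is pressed (value of joint bar_pin above 0.003 m).
It fails at once if the ball-knob lever is rammed (over 50 N from the fingers) (contact force between the fingers and ball_lever above 50 N).
It fails at once if the lever or the lock pin is taken between the fingers (distance between the grasp point and ball_lever_head below 0.012 m or distance between the grasp point and ball_lever_rod below 0.009 m or distance between the grasp point and ball_pin_top below 0.01 m).
It fails at once if a thing lying about is pushed or lifted more than 2 cm (distance of any of brass_union, rubber_stopper, filter_disc, cutter_red, screwdriver_yellow, screwdriver_teal, tube_adapter_1, multimeter from where it was at the start of the episode above 0.02 m).
It also fails if it takes over 40 s, if anything falls off the work surface, if the arm or the gripper's body presses on something with over 40 N, if the wrist force passes 120 N, or if a joint passes its speed limit or range.

## Working session

There is one attempt and no reset: what is moved stays moved. The work goes in short steps, Python scripts to look and compute and a shell command to move; the robot and the scene stay as the last step left them, time stands still between calls to the robot, and variables do not carry over. Pictures are saved under pics/ and viewed, and the job is handed in when it is done.

```bash
mkdir -p pics; python3 - <<'E'
from rig import *
import cv2,pickle
s=observe();print(s)
for n in("scene","top","wrist"):
    d=get_image(n);cv2.imwrite(f"pics/{n}0.png",d["pixels"][:,:,::-1]);pickle.dump(d,open(f"{n}0.pkl","wb"))
    print(n,d["mtx"].tolist(),d["k1"],d["rvec"],d["tvec"])
E
```

```text
{'time_s': 0.0, 'q': array([ 1.21240657e+00,  1.24482516e-01,  1.65170409e+00, -2.26929204e-05,
        1.36750735e+00, -8.25786429e-02]), 'qvel': array([ 1.85264706e-04,  5.55649623e-07,  2.76635216e-05,  4.60280041e-04,
       -1.64216380e-04, -9.48391534e-05]), 'effort': array([-1.45228303e-03, -4.23607314e+01, -3.65449584e+01, -1.63225927e-04,
        6.68871508e-03,  5.48968785e-06]), 'tcp_pos': array([0.17681848, 0.62485394, 0.23804984]), 'tool_rot': array([-3.14144147e+00,  2.09596881e-03,  1.29498997e+00]), 'contact_force': array([-0.44183278, -0.21551339,  0.24381044]), 'torque': array([0.0129076 , 0.01365102, 0.00715423]), 'finger_gap': 0.9978408375877009}
scene [[519.5214800009252, 0.0, 322.7631585814276], [0.0, 519.5214800009252, 244.67707030728934], [0.0, 0.0, 1.0]] -0.01999527092223926 [ 2.3040332  -1.01098466  0.35415716] [-0.31358281  0.35834908  1.09933724]
top [[595.1305579657858, 0.0, 329.30002601026877], [0.0, 595.1305579657858, 243.85532562116626], [0.0, 0.0, 1.0]] -0.078112926476083 [ 2.15966627 -2.22488669  0.04333943] [0.07754265 0.49588053 1.36094183]
wrist [[359.72940456069335, 0.0, 317.38248265766885], [0.0, 359.72940456069335, 237.08556916968828], [0.0, 0.0, 1.0]] 0.01255820220276756 [-2.33182564 -1.76426169 -0.22835552] [-0.65052304 -0.03289279  0.3805542 ]
```

View pics/scene0.png

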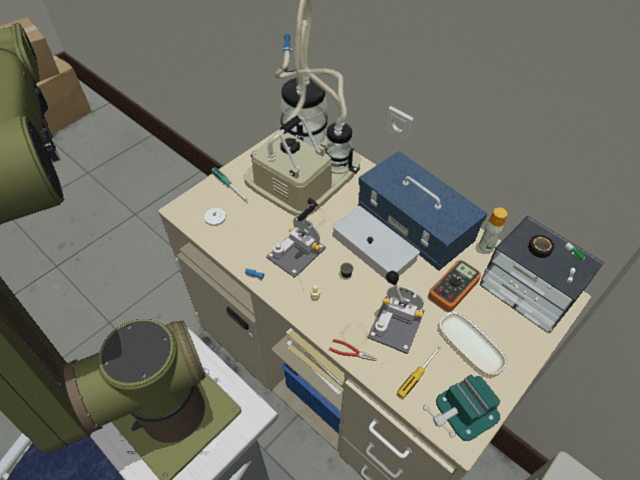

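View pics/top0.png

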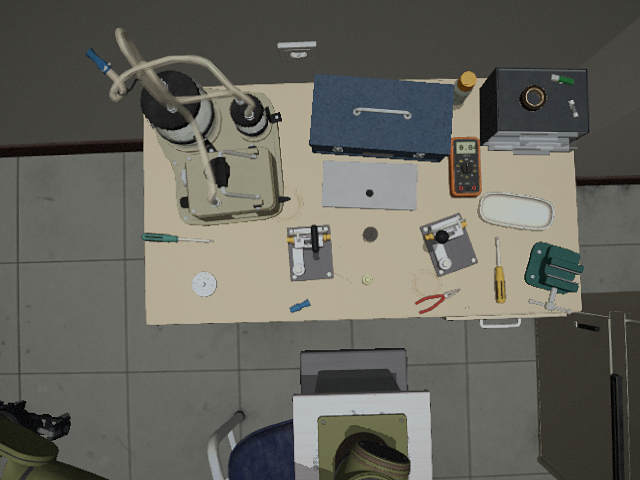

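View pics/wrist0.png

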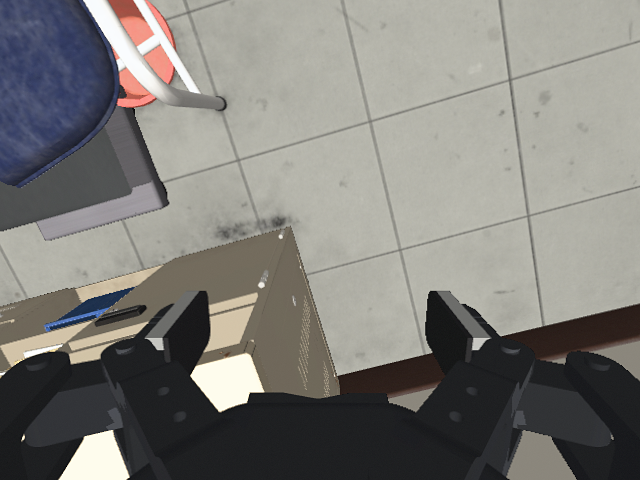

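```bash
python3 - <<'E'
import cv2,numpy as np
a=cv2.imread("pics/top0.png")[200:320,390:550];b=cv2.imread("pics/scene0.png")[255:365,350:470]
cv2.imwrite("pics/t1.png",cv2.resize(a,None,fx=5,fy=5,interpolation=cv2.INTER_CUBIC))
cv2.imwrite("pics/s1.png",cv2.resize(b,None,fx=5,fy=5,interpolation=cv2.INTER_CUBIC))
E
```

```text
(no output)
```

View pics/t1.png

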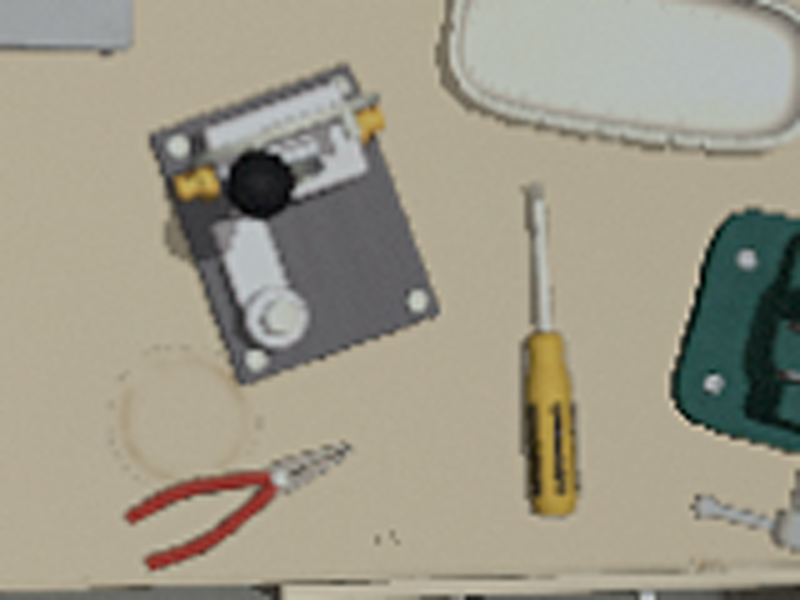

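View pics/s1.png

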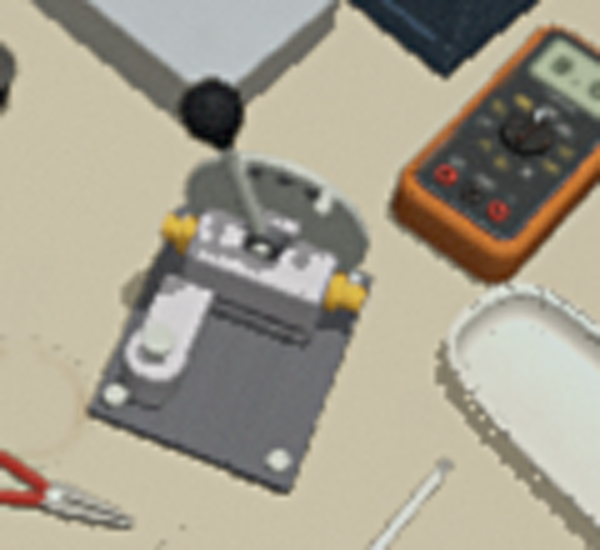

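```bash
cat > h.py <<'E'
import numpy as np,cv2,pickle
from scipy.optimize import least_squares
from scipy.spatial.transform import Rotation as R
def proj(d,P):
    return cv2.projectPoints(np.asarray(P,float).reshape(-1,1,3),np.array(d["rvec"]),np.array(d["tvec"]),np.array(d["mtx"]),np.array([d["k1"],0,0,0.]))[0].reshape(-1,2)
def model(a=0.0):
    ph=0.4-a
    return dict(BL=(.035,.05,.008),BR=(.035,-.05,.008),FR=(-.09,-.05,.008),FL=(-.09,.05,.008),pin=(-.064,.028,.049),ball=(-.004,.092*np.sin(ph),.062+.092*np.cos(ph)),piv=(-.004,0,.062),rod=(-.004,.06*np.sin(ph),.062+.06*np.cos(ph)))
def W(p,pt):
    c,s=np.cos(p[2]),np.sin(p[2]);x,y,z=pt
    return np.array([p[0]+c*x-s*y,p[1]+s*x+c*y,z])
E
python3 - <<'E'
from h import *
T=pickle.load(open("top0.pkl","rb"));S=pickle.load(open("scene0.pkl","rb"))
ot=dict(BL=(150,133),BR=(347,66),FR=(438,312),FL=(245,383),pin=(278,316),ball=(262,184))
os_=dict(FL=(90,410),FR=(290,492),BR=(370,280),pin=(157,342),ball=(212,112))
obs=[(T,k,(np.array(v)+.5)/5-.5+[390,200]) for k,v in ot.items()]+[(S,k,(np.array(v)+.5)/5-.5+[350,255]) for k,v in os_.items()]
M=model()
def res(p,o=obs): return np.concatenate([proj(d,W(p,M[k]))[0]-uv for d,k,uv in o])
for o in (obs,obs[:6],obs[6:]):
    r=least_squares(res,[.55,-.2,.3],args=(o,));print(r.x,np.round(r.fun.reshape(-1,2),1).tolist())
r=least_squares(res,[.55,-.2,.3],loss='soft_l1')
p=r.x;np.save("p.npy",p);print(p)
for a in(0,.4,.8):
  for k in("piv","ball","rod","pin"):print(a,k,W(p,model(a)[k]).round(4))
E
```

```text
[ 0.51451039 -0.20522243  0.31325652] [[-0.4, 0.2], [0.5, -0.8], [0.9, 0.6], [-0.9, 1.0], [0.9, 0.3], [-0.6, 0.2], [-0.7, -0.1], [0.2, -0.1], [1.0, -0.9], [0.4, -0.7], [-0.0, 0.0]]
[ 0.51510915 -0.20514834  0.31287723] [[-0.4, -0.0], [0.5, -1.0], [0.8, 0.4], [-0.9, 0.8], [0.8, 0.1], [-0.7, -0.1]]
[ 0.51352937 -0.20533487  0.3156879 ] [[-0.8, 0.3], [0.1, 0.3], [0.8, -0.6], [0.3, -0.4], [-0.3, 0.4]]
[ 0.51453407 -0.20526227  0.31301184]
0 piv [ 0.5107 -0.2065  0.062 ]
0 ball [ 0.4997 -0.1724  0.1467]
0 rod [ 0.5035 -0.1843  0.1173]
0 pin [ 0.445  -0.1983  0.049 ]
0.4 piv [ 0.5107 -0.2065  0.062 ]
0.4 ball [ 0.5107 -0.2065  0.154 ]
0.4 rod [ 0.5107 -0.2065  0.122 ]
0.4 pin [ 0.445  -0.1983  0.049 ]
0.8 piv [ 0.5107 -0.2065  0.062 ]
0.8 ball [ 0.5218 -0.2406  0.1467]
0.8 rod [ 0.5179 -0.2287  0.1173]
0.8 pin [ 0.445  -0.1983  0.049 ]
```

```bash
python3 -m inch '[-0.84,0.66,0,0,0,0,-0.84,0.66,0,0,0,0,-0.84,0.66,0,0,0,0,-0.84,0.66,0,0,0,0,-0.84,0.66,0,0,0,0]' 0 20; python3 -m inch '[-0.84,0.66,0,0,0,0,-0.84,0.66,0,0,0,0,-0.84,0.66,0,0,0,0,-0.84,0.66,0,0,0,0,-0.84,0.66,0,0,0,0]'; python3 -m inch '[-0.84,0.66,0,0,0,0,-0.84,0.66,0,0,0,0,-0.84,0.66,0,0,0,0,-0.84,0.66,0,0,0,0,-0.84,0.66,0,0,0,0]'
cat >> h.py <<'E'
def togo(target,yaw):
    from rig import observe
    s=observe();r=R.from_euler('xyz',s["tool_rot"]);t=R.from_euler('xyz',[np.pi,0,yaw])
    print("shift",np.round(r.inv().apply(np.array(target)-s["tcp_pos"])/.15,3),"turn",np.round((r.inv()*t).as_rotvec()/1.5,3),"tcp",s["tcp_pos"].round(4),"F",s["contact_force"].round(1),"gap",s["finger_gap"],"t",s["time_s"])
p=np.load("p.npy")
def V(x,y,z): # relative to hinge, valve axes
    return W(p,(x-.004,y,z))
E
python3 -c "
from h import *
togo(V(0,.092,.22),p[2])"
```

```text
time_s: 0.65
tcp_pos: [0.2385, 0.476, 0.2393]
tool_rot: [-3.141, -0.0, 1.293]
contact_force: [-0.2, 0.7, 0.5]
finger_gap: 0.142
time_s: 1.15
tcp_pos: [0.2995, 0.3291, 0.2397]
tool_rot: [3.141, -0.001, 1.293]
contact_force: [0.5, 0.2, -0.1]
finger_gap: -0.0
time_s: 1.65
tcp_pos: [0.3606, 0.1812, 0.2396]
tool_rot: [-3.141, -0.001, 1.293]
contact_force: [-0.2, -0.2, -0.7]
finger_gap: 0.004
shift [-1.702  1.329  0.129] turn [-0.    -0.     0.654] tcp [0.3606 0.1812 0.2396] F [-0.2 -0.2 -0.7] gap 0.004368541826507107 t 1.65
```

```bash
python3 -m inch '[-0.84,0.66,0,0,0,0,-0.84,0.66,0,0,0,0,-0.84,0.66,0,0,0,0,-0.84,0.66,0,0,0,0]'; python3 -m inch '[-0.86,0.67,0,0,0,0.65,-0.86,0.67,0,0,0,0.65,-0.86,0.67,0,0,0,0.65,-0.86,0.67,0,0,0,0.65,-0.86,0.67,0,0,0,0.65,-0.86,0.67,0,0,0,0.65,-0.86,0.67,0,0,0,0.65,-0.86,0.67,0,0,0,0.65]'
python3 - <<'E'
from h import *
from rig import *
togo(V(0,.092,.138),p[2])
for n in("scene","wrist"):
    d=get_image(n);cv2.imwrite(f"pics/{n}1.png",d["pixels"][:,:,::-1])
E
```

```text
time_s: 2.05
tcp_pos: [0.4224, 0.0316, 0.2395]
tool_rot: [3.141, 0.0, 1.293]
contact_force: [0.1, -0.0, -0.3]
finger_gap: 0.001
time_s: 2.85
tcp_pos: [0.4835, -0.1163, 0.239]
tool_rot: [-3.14, -0.0, 0.324]
contact_force: [-0.3, -0.0, 0.1]
finger_gap: -0.001
shift [-0.013  0.016  0.674] turn [-0.001 -0.     0.007] tcp [ 0.4835 -0.1163  0.239 ] F [-0.3 -0.   0.1] gap -0.0010329251323602392 t 2.85
```

View pics/scene1.png

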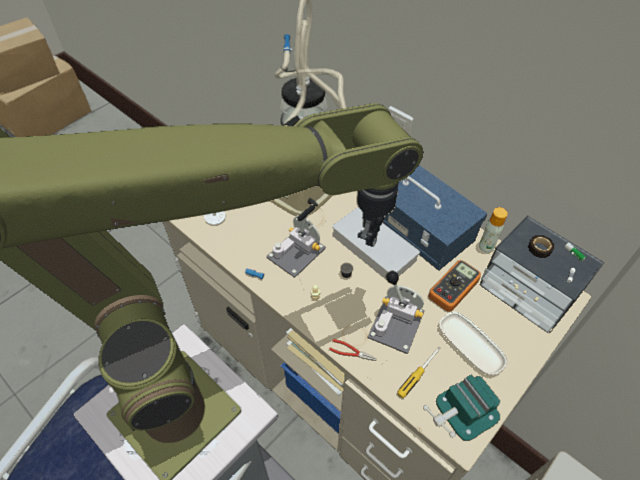

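View pics/wrist1.png

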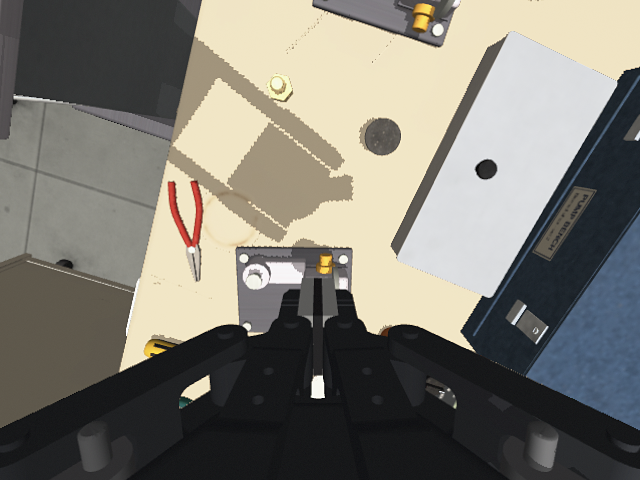

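```bash
python3 -m inch '[-0.01,0.02,0.67,0,0,0.007,-0.01,0.02,0.67,0,0,0.007,-0.01,0.02,0.67,0,0,0.007,-0.01,0.02,0.67,0,0,0.007]'
python3 -c "
from h import *
togo(V(0,.062,.138),p[2]);togo(V(0,-.01,.138),p[2])"
```

```text
time_s: 3.35
tcp_pos: [0.4817, -0.1214, 0.1386]
tool_rot: [-3.14, 0.002, 0.311]
contact_force: [0.4, -0.2, 0.1]
finger_gap: 0.001
shift [0.01  0.186 0.004] turn [-0.001  0.001 -0.001] tcp [ 0.4817 -0.1214  0.1386] F [ 0.4 -0.2  0.1] gap 0.0009220410307135019 t 3.35
shift [0.011 0.666 0.003] turn [-0.001  0.001 -0.001] tcp [ 0.4817 -0.1214  0.1386] F [ 0.4 -0.2  0.1] gap 0.0009220410307135019 t 3.35
```

```bash
python3 -m inch '[0.01,0.1,0,0,0,0,0.01,0.14,0,0,0,0,0.01,0.16,0,0,0,0,0.01,0.18,0,0,0,0,0.01,0.2,0,0,0,0]'; python3 -m inch '[0,0.02,0,0,0,0,0,0.04,0,0,0,0]';python3 -m inch '[0,0.02,0,0,0,0,0,0.04,0,0,0,0]'
python3 - <<'E'
from h import *
from rig import *
togo(V(0,-.01,.138),p[2])
d=get_image("scene");cv2.imwrite("pics/s2.png",cv2.resize(d["pixels"][200:380,320:480,::-1],None,fx=3,fy=3))
E
```

```text
time_s: 3.85
tcp_pos: [0.4924, -0.1495, 0.1393]
tool_rot: [-3.138, -0.0, 0.309]
contact_force: [-2.0, 7.3, 1.7]
finger_gap: 0.003
time_s: 4.05
tcp_pos: [0.4938, -0.1548, 0.1387]
tool_rot: [-3.138, 0.0, 0.309]
contact_force: [-0.8, 5.3, 1.4]
finger_gap: -0.001
time_s: 4.25
tcp_pos: [0.4959, -0.1612, 0.1388]
tool_rot: [-3.14, 0.0, 0.31]
contact_force: [-1.6, 4.5, 1.9]
finger_gap: -0.002
shift [0.002 0.384 0.005] turn [-0.001  0.    -0.002] tcp [ 0.4959 -0.1612  0.1388] F [-1.6  4.5  1.9] gap -0.002106294585895194 t 4.25
```

View pics/s2.png

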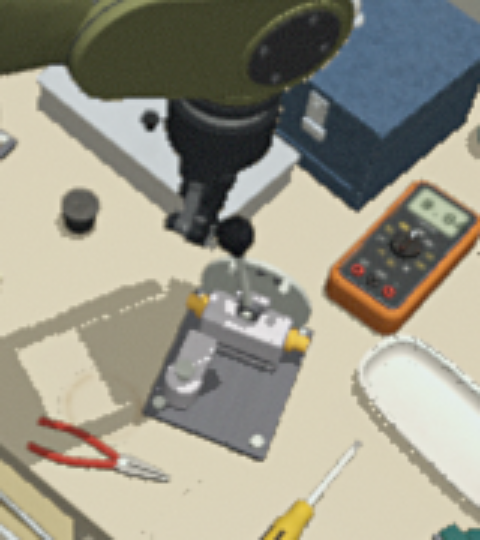

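```bash
python3 -m inch '[0,0.02,0,0,0,0,0,0.04,0,0,0,0,0,0.06,0,0,0,0,0,0.08,0,0,0,0,0,0.1,0,0,0,0]'; python3 -m inch '[0,0.02,0,0,0,0,0,0.04,0,0,0,0,0,0.06,0,0,0,0]';python3 -m inch '[0,0.02,0,0,0,0,0,0.04,0,0,0,0,0,0.06,0,0,0,0]'
python3 -m inch '[0,0.02,0,0,0,0,0,0.04,0,0,0,0,0,0.06,0,0,0,0]'
python3 - <<'E'
from h import *
from rig import *
togo(V(0,-.01,.138),p[2])
d=get_image("scene");cv2.imwrite("pics/s3.png",cv2.resize(d["pixels"][200:380,320:480,::-1],None,fx=3,fy=3))
E
```

```text
time_s: 4.8
tcp_pos: [0.5009, -0.1767, 0.1389]
tool_rot: [3.141, -0.0, 0.309]
contact_force: [-0.2, 0.0, -0.2]
finger_gap: 0.001
time_s: 5.1
tcp_pos: [0.5033, -0.1843, 0.1388]
tool_rot: [-3.14, 0.0, 0.309]
contact_force: [-2.0, 4.4, 0.9]
finger_gap: -0.005
time_s: 5.4
tcp_pos: [0.5062, -0.1932, 0.1387]
tool_rot: [-3.141, 0.0, 0.31]
contact_force: [-1.4, 2.8, 1.7]
finger_gap: 0.003
time_s: 5.7
tcp_pos: [0.5091, -0.2023, 0.1388]
tool_rot: [3.141, -0.0, 0.309]
contact_force: [0.1, 1.5, -0.4]
finger_gap: 0.0
shift [0.002 0.096 0.005] turn [ 0.001 -0.    -0.002] tcp [ 0.5091 -0.2023  0.1388] F [ 0.1  1.5 -0.4] gap 0.00048377864899021544 t 5.7
```

View pics/s3.png

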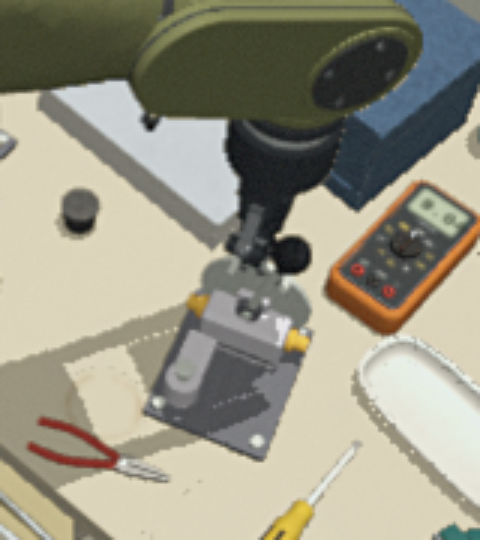

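```bash
python3 -m inch '[0,0.02,0,0,0,0,0,0.04,0,0,0,0,0,0.06,0,0,0,0,0,0.07,0,0,0,0]'; python3 -m inch '[0,0.01,0,0,0,0,0,0.02,0,0,0,0]'; python3 -m inch '[0,0.01,0,0,0,0,0,0.02,0,0,0,0]'
python3 -c "
from h import *
togo(V(0,-.01,.138),p[2])"
```

```text
time_s: 6.15
tcp_pos: [0.5123, -0.2122, 0.1389]
tool_rot: [3.141, -0.0, 0.309]
contact_force: [-0.0, 0.1, -0.4]
finger_gap: 0.0
time_s: 6.35
tcp_pos: [0.5131, -0.2147, 0.1388]
tool_rot: [3.142, 0.0, 0.31]
contact_force: [-0.2, -0.7, -0.8]
finger_gap: 0.003
time_s: 6.55
tcp_pos: [0.5138, -0.217, 0.1387]
tool_rot: [-3.14, 0.0, 0.309]
contact_force: [-0.6, 4.8, 2.3]
finger_gap: -0.001
shift [ 0.002 -0.006  0.005] turn [-0.001  0.    -0.002] tcp [ 0.5138 -0.217   0.1387] F [-0.6  4.8  2.3] gap -0.0006212717939621284 t 6.55
```

```bash
python3 -m inch '[0,0.01,0,0,0,0,0,0.01,0,0,0,0,0,0.01,0,0,0,0]';  python3 -m inch '[0,-0.2,0,0,0,0,0,-0.2,-0.2,0,0,0,0,-0.2,-0.5,0,0,0,0,-0.2,-0.5,0,0,0]'
python3 - <<'E'
from h import *
from rig import *
togo(V(-.062,.028,.11),p[2])
for n in("scene","top"):
    d=get_image(n);P=[W(p,model(.8)[k]) for k in("ball","rod","pin")];print(proj(d,P))
    im=d["pixels"][:,:,::-1].copy()
    c=im[200:380,320:480] if n=="scene" else im[200:320,390:550]
    cv2.imwrite(f"pics/{n}4.png",cv2.resize(c,None,fx=4 if n=="top" else 3,fy=4 if n=="top" else 3))
E
```

```text
time_s: 6.85
tcp_pos: [0.5138, -0.2172, 0.1385]
tool_rot: [-3.137, 0.001, 0.31]
contact_force: [-1.4, 6.2, 2.5]
finger_gap: -0.004
time_s: 7.25
tcp_pos: [0.5087, -0.1919, 0.2214]
tool_rot: [3.132, -0.009, 0.31]
contact_force: [0.1, 0.5, 1.0]
finger_gap: 0.003
shift [-0.437 -0.095  0.738] turn [ 0.006 -0.006 -0.002] tcp [ 0.5087 -0.1919  0.2214] F [0.1 0.5 1. ] gap 0.002991103067552106 t 7.25
[[423.19616668 288.52793599]
 [415.69662235 293.83159885]
 [381.44492007 322.26830552]]
[[473.43664312 225.03415776]
 [464.82137785 228.08365413]
 [446.07363336 263.12919157]]
```

View pics/scene4.png

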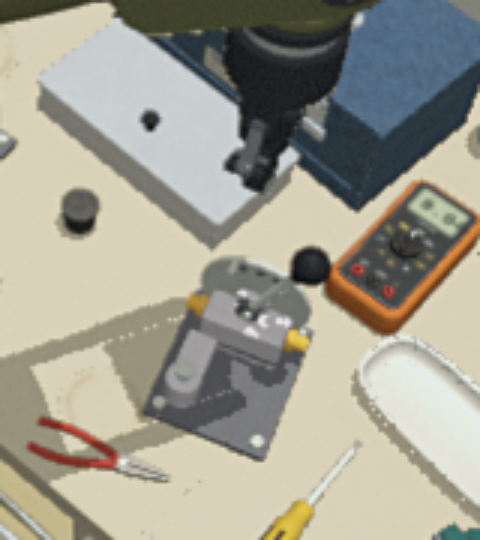

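View pics/top4.png

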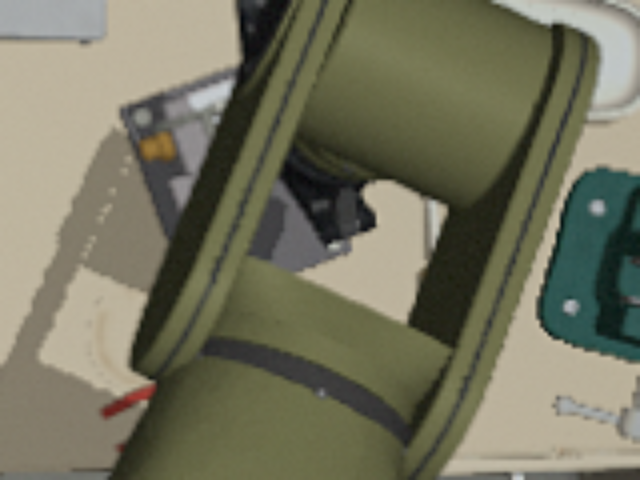

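```bash
python3 -m inch '[-0.44,-0.09,0.02,0,0,0,-0.44,-0.09,0.02,0,0,0,-0.44,-0.09,0.2,0,0,0,-0.44,-0.09,0.5,0,0,0,-0.44,-0.09,0.74,0,0,0,-0.44,-0.09,0.74,0,0,0]'
python3 - <<'E'
from h import *
from rig import *
togo(V(-.063,.028,.06),p[2])
d=get_image("scene");c=d["pixels"][200:380,320:480,::-1]
cv2.imwrite("pics/s5.png",cv2.resize(c,None,fx=3,fy=3))
d=get_image("wrist");cv2.imwrite("pics/w5.png",d["pixels"][:,:,::-1])
E
```

```text
time_s: 7.95
tcp_pos: [0.4333, -0.1948, 0.0956]
tool_rot: [-3.131, 0.01, 0.309]
contact_force: [-1.1, -0.4, -0.1]
finger_gap: -0.001
shift [0.05  0.049 0.236] turn [-0.007  0.006 -0.003] tcp [ 0.4333 -0.1948  0.0956] F [-1.1 -0.4 -0.1] gap -0.0009732162468297762 t 7.95
```

View pics/s5.png

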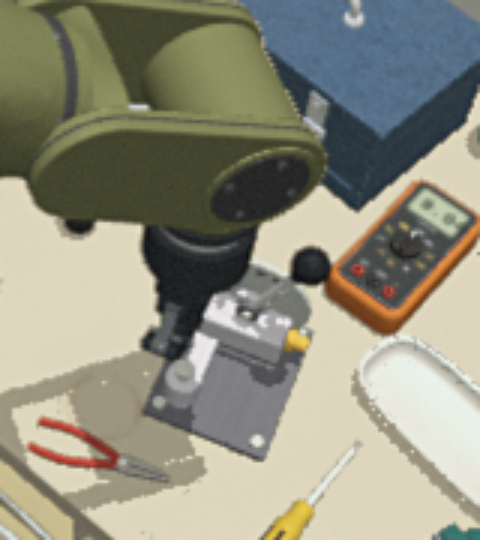

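View pics/w5.png

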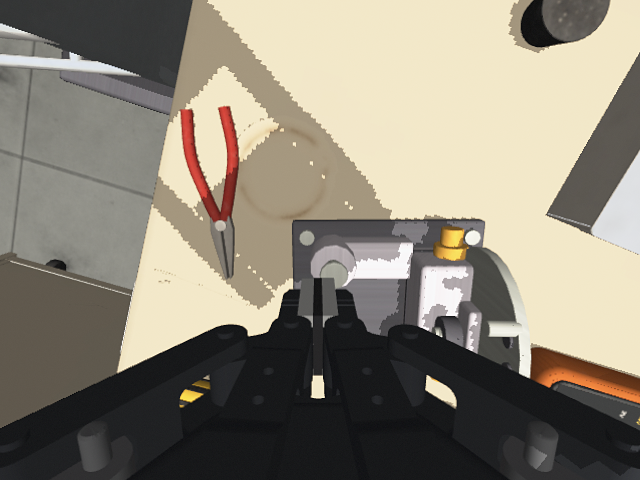

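```bash
python3 -m inch '[0.05,0.05,0,-0.007,0.006,-0.003,0.05,0.05,0.1,-0.007,0.006,-0.003,0.05,0.05,0.2,-0.007,0.006,-0.003,0.05,0.05,0.2,-0.007,0.006,-0.003]'
python3 - <<'E'
from h import *
from rig import *
togo(V(-.063,.028,.057),p[2])
d=get_image("scene");c=d["pixels"][260:350,350:440,::-1]
cv2.imwrite("pics/s6.png",cv2.resize(c,None,fx=6,fy=6))
d=get_image("wrist");cv2.imwrite("pics/w6.png",d["pixels"][:,:,::-1])
E
```

```text
time_s: 8.45
tcp_pos: [0.4484, -0.2028, 0.0733]
tool_rot: [3.13, -0.009, 0.314]
contact_force: [0.2, -0.5, -0.5]
finger_gap: 0.004
shift [-0.033 -0.036  0.108] turn [ 0.007 -0.006  0.001] tcp [ 0.4484 -0.2028  0.0733] F [ 0.2 -0.5 -0.5] gap 0.004441698850658776 t 8.45
```

View pics/s6.png

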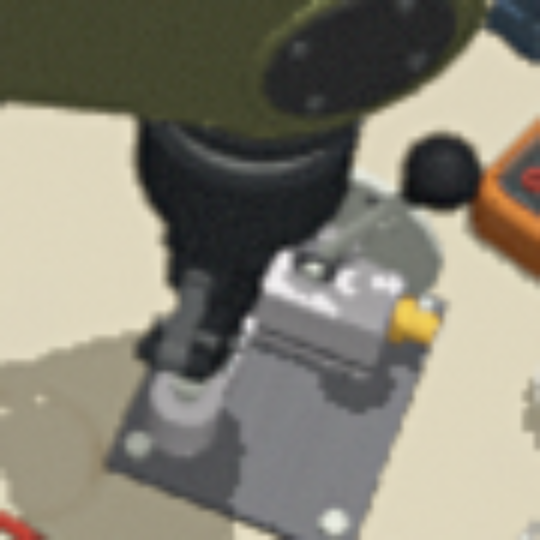

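View pics/w6.png

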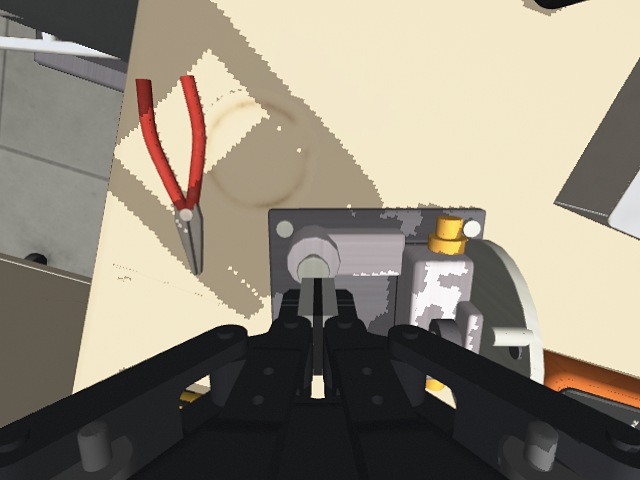

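```bash
python3 -m inch '[0,0,0,0,0,0,0,0,0,0,0,0,0,0,0,0,0,0]'
python3 -c "
from h import *
togo(V(-.063,.028,.057),p[2])"
```

```text
time_s: 8.85
tcp_pos: [0.4482, -0.2027, 0.0737]
tool_rot: [3.13, -0.01, 0.314]
contact_force: [0.6, -0.5, -0.5]
finger_gap: 0.005
shift [-0.032 -0.036  0.11 ] turn [ 0.008 -0.007  0.001] tcp [ 0.4482 -0.2027  0.0737] F [ 0.6 -0.5 -0.5] gap 0.005057750794651873 t 8.85
```

```bash
python3 -m inch '[-0.03,-0.035,0.02,0.008,-0.007,0,-0.03,-0.035,0.06,0.008,-0.007,0,-0.03,-0.035,0.08,0.008,-0.007,0,-0.03,-0.035,0.08,0.008,-0.007,0,-0.03,-0.035,0.08,0.008,-0.007,0]'
python3 - <<'E'
from h import *
from rig import *
togo(V(-.063,.028,.047),p[2])
d=get_image("scene");c=d["pixels"][260:350,350:440,::-1]
cv2.imwrite("pics/s7.png",cv2.resize(c,None,fx=6,fy=6))
E
```

```text
time_s: 9.35
tcp_pos: [0.4418, -0.1988, 0.0604]
tool_rot: [-3.14, 0.002, 0.314]
contact_force: [0.3, -1.0, 0.1]
finger_gap: 0.0
shift [0.001 0.004 0.09 ] turn [-0.001  0.001  0.001] tcp [ 0.4418 -0.1988  0.0604] F [ 0.3 -1.   0.1] gap 0.00038964012198778057 t 9.35
```

View pics/s7.png

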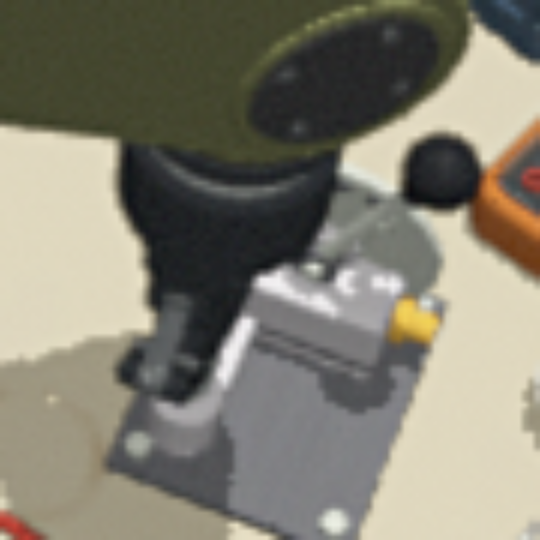

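```bash
python3 -m inch '[0,0,0.01,0,0,0,0,0,0.02,0,0,0,0,0,0.03,0,0,0]'; python3 -m inch '[0,0,0.01,0,0,0,0,0,0.02,0,0,0]'; python3 -m inch '[0,0,0.01,0,0,0,0,0,0.02,0,0,0]'
```

```text
time_s: 9.7
tcp_pos: [0.4421, -0.199, 0.0564]
tool_rot: [-3.14, 0.001, 0.314]
contact_force: [-1.2, 0.9, 3.9]
finger_gap: 0.001
time_s: 9.9
tcp_pos: [0.4421, -0.199, 0.0535]
tool_rot: [-3.14, 0.001, 0.314]
contact_force: [-2.3, 0.9, 4.0]
finger_gap: 0.001
time_s: 10.1
tcp_pos: [0.4421, -0.199, 0.0503]
tool_rot: [-3.14, 0.001, 0.314]
contact_force: [-1.2, 0.7, 4.7]
finger_gap: -0.001
```

```bash
python3 -m inch '[0,0,0.01,0,0,0,0,0,0.02,0,0,0]'; python3 -m inch '[0,0,0.01,0,0,0,0,0,0.01,0,0,0]'; python3 -m inch '[0,0,0.01,0,0,0,0,0,0.01,0,0,0]'
```

```text
time_s: 10.3
tcp_pos: [0.4421, -0.199, 0.0472]
tool_rot: [-3.14, 0.001, 0.314]
contact_force: [-2.1, 0.4, 3.8]
finger_gap: -0.0
time_s: 10.5
tcp_pos: [0.4422, -0.199, 0.0469]
tool_rot: [-3.14, 0.002, 0.314]
contact_force: [-5.0, 3.5, 11.6]
finger_gap: 0.0
time_s: 10.7
tcp_pos: [0.4423, -0.1991, 0.0468]
tool_rot: [-3.139, 0.003, 0.314]
contact_force: [-9.3, 4.6, 21.2]
finger_gap: 0.002
```

```bash
python3 -m inch '[0,0,-0.2,0,0,0,0,0,-0.5,0,0,0,0,0,-0.8,0,0,0,0,0,-1,0,0,0,0,0,-1,0,0,0]'; python3 -m inch '[-0.2,-0.9,-0.2,0,0,0,-0.2,-0.9,-0.2,0,0,0,-0.2,-0.9,-0.2,0,0,0,-0.2,-0.9,-0.2,0,0,0,-0.2,-0.9,-0.2,0,0,0]'
python3 - <<'E'
from h import *
from rig import *
m=model(.8);m["pin"]=(-.064,.028,.039)
for n in("scene","top"):
    d=get_image(n);P=[W(p,m[k]) for k in("ball","pin")];print(proj(d,P))
    x,y=(350,255) if n=="scene" else (390,200)
    cv2.imwrite(f"pics/{n}8.png",cv2.resize(d["pixels"][y:y+120,x:x+150,::-1],None,fx=5,fy=5,interpolation=cv2.INTER_CUBIC))
    cv2.imwrite(f"pics/{n}8f.png",d["pixels"][:,:,::-1])
print(observe()["contact_force"],observe()["time_s"])
E
```

```text
time_s: 11.2
tcp_pos: [0.4448, -0.2005, 0.1996]
tool_rot: [3.135, -0.005, 0.314]
contact_force: [0.2, 0.0, -0.2]
finger_gap: 0.0
time_s: 11.7
tcp_pos: [0.3717, -0.0795, 0.2234]
tool_rot: [-3.14, 0.002, 0.315]
contact_force: [1.7, -0.6, -0.7]
finger_gap: 0.0
[[423.19616668 288.52793599]
 [381.02912062 324.4299408 ]]
[[473.43664312 225.03415776]
 [445.2521405  263.2001539 ]]
[0.3918785  0.22809109 0.48215943] 11.8
```

View pics/scene8.png

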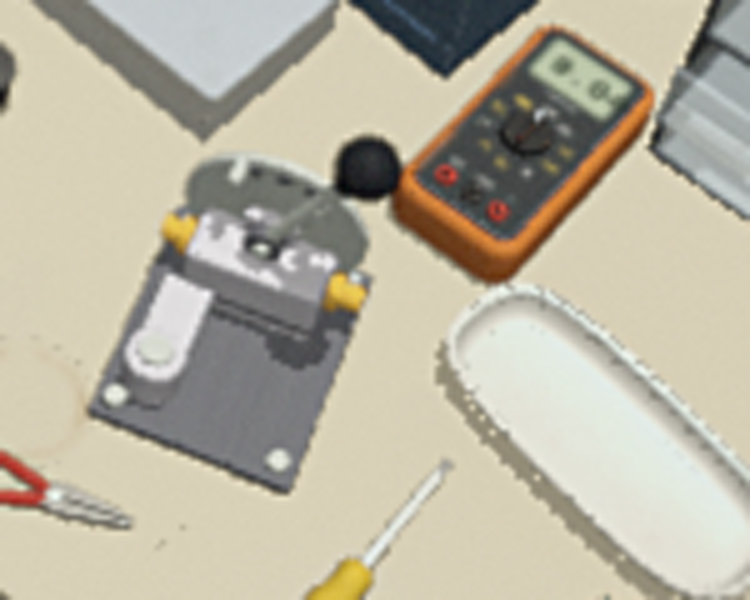

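View pics/scene8f.png

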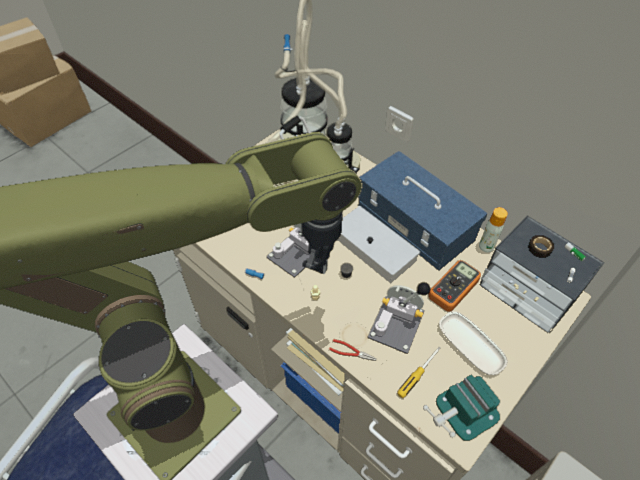

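The ball knob shows at about (423, 288.5), where it should be at the far stop. The pin head has dropped to about (381, 325), as expected when fully down. Nothing else has moved, and the arm is clear at z = 0.22.

```bash
python3 -m inch '[0,0,0,0,0,0,0,0,0,0,0,0,0,0,0,0,0,0]'; python3 -c "
from rig import *
print(close_job())"
```

```text
time_s: 12.1
tcp_pos: [0.3722, -0.0804, 0.2241]
tool_rot: [-3.139, 0.002, 0.313]
contact_force: [-0.0, 0.2, 0.5]
finger_gap: 0.0
the job is handed in; nothing more can be done
None
```

The ball-knob lever is at its far stop and that valve's lock pin is fully down. I handed the job in at 12.1 s; it gave no verdict.

- **Lever:** I pushed the knob with the side of the shut fingers, past the half-open notch to the stop. The highest push force I read was about 8 N. The stop was felt where the fitted valve pose put it. The last picture shows the knob within about 0.2 px of its predicted place for fully open.
- **Pin:** I pressed it straight down with the shut fingertips. The tool moved about 10 mm from first contact, then stopped dead; I pressed to about 24 N in all (21 N vertical) and retracted. In the last scene picture the pin head sits about 1.6 px lower than before, against about 2 px predicted for a full 10 mm.
- **End state:** The arm was clear at z = 0.22 m with no contact force. The loose things I could see looked unmoved, checked by eye only. The arm hid the crossbar lever in the last picture, but my path kept well above it.

One thing was off: two position readings taken just after a fast move were transient. I settled the arm and corrected this before touching the pin. No check failed.

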